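# Complete the titration kit tray

## Robot

A 6-joint arm with a two-finger parallel gripper is mounted at the origin on a cart in front of the work surface, level with it; the furniture and walls round the work are solid. World frame = base frame: x ahead of the robot, y to its left, z up, the work surface at z = 0. Lengths are in m, angles in rad, forces in N, time in s.
With the tool pointing down it reaches from about 0.325 to 0.775 m from the base axis. Payload 5.5 kg.
Tool frame: the origin (TCP) lies at the very end of the fingers, on their centre line; the grasp point (between the pads) lies tcp_to_grasp behind it (tcp_to_grasp is the distance from the TCP to the grasp point, in m); z points along the fingers, y is the line along which they close (so a half turn about z gives the same grasp; the last joint's range is limited). The gripper opens to 88 mm and grips with 3 to 60 N. Pads are 20 mm wide; open, the fingers measure 115 mm over their backs; the gripper's body (75 mm by 178 mm) begins 61 mm behind the grasp point.
Start: joints at [-1.184, 0.091, 1.231, -0, 1.82, -0.057], TCP at [0.258, -0.542, 0.223] pointing down, gripper open.
Joint ranges: [-2.87, 2.87], [-0.86, 2.18], [0.17, 2.46], [-1.51, 4.65], [0.06, 2.69], [-2.65, 2.65]. Speed limits (rad/s): [2.57, 2.57, 3.01, 3.14, 3.14, 3.14].

## Interface

Orientations are given as a unit quaternion [w, x, y, z].
In Python, from rig import * gives the robot as it stands. The module is installed in compiled form; this text tells all that it offers.
- The arm moves only by the tool play_rows, never from a script. Its argument "moves" is a list of rows, each an object of numbers: "hand": the finger opening in mm, from 0 to 87.8; "x", "y", "z": the shift along the tool's x, y, z in mm; "ax", "ay", "az": the turn, a rotation vector about the tool's x, y, z in degrees. In form: [{"hand": .., "x": .., "y": .., "z": .., "ax": .., "ay": .., "az": ..}, ...]. A call has 1 to 10 rows; each row is the pose to reach, as a shift and turn from the pose commanded when the call began, along the tool's axes at that moment; what a row does not reach only later rows make up. A row lasts 1/8 s, in which the tool goes at most 62.5 mm and 10.7 degrees, less where a joint would pass 70% of its speed; a pose out of reach is approached as far as the arm can. A call with a gripper value outside its range is refused whole. The fingers move at their own pace and stop on an object; the grip force is fixed at half the most. Time passes only in rows, so rows that repeat a pose let the fingers close. It gives the time, the measured TCP pose, the force, the opening and the grip force at its end, in the units of the state.
- sense(): the state, without advancing time (a new reading comes with each control period).
- camera(name): name is "scene" or "top"; returns a dict with "image" (420x560x3 uint8, blue, green, red), "K" (3x3 intrinsics, pixels), "origin" and "orientation" of the camera in the world. Camera axes: x right, y up, looking along -z (the intrinsics and any distortion apply to the point x, -y, -z); pixel columns grow to the right and rows downward; lengths in m; the calibration is good to about 2 mm. A picture is of the moment at which its call begins. There is no depth.
- sign_off(): hands the job in; it is judged then, once.
The state is a dict: "t": time; "qpos": joint angles; "qd": joint speeds; "effort": joint torques, N m; "position": TCP position; "ee_rot": TCP orientation; "force": force on the tool from outside, world axes, zero at the start; "wrist_torque": the same for the moment, N m; "opening": finger opening in m; "gripper_force": force on a finger pad.
Only numpy, scipy, OpenCV 4.12 (cv2) and the standard library are available. Lean on these libraries where they do the work, as an engineer would, in place of code of your own. Each camera call takes 0.05 s, during which the arm holds its last target. There are 200 camera calls.

## Task

Complete the titration kit in the blue tray: stand the brown dropper bottle with the red top upright in the round pocket, lay the yellow box of pH strips in the long slot, and put the large stirring bar, which is in one of the three lidded organiser boxes, into the short oblong pocket. Open only the lid over the large bar, leave the other two lids shut, and leave the black-topped bottle where it stands.

Things in the scene. Friction and masses are not known exactly. Their poses are not given: they have to be found in the camera images.
- bottle_red_mid (a point): brown glass dropper bottle with a RED rubber top, loose, standing on the bench: body 37 mm in diameter, straight-sided up to about 45 mm, then a shoulder, and above 62 mm a collar and tapering teat 23 mm in diameter or less, 96 mm tall in all, about 75 g. The point is the bottle's centre, 48 mm above its underside; z is the bottle's upright axis
- bottle_black_mid (a point): the look-alike: the same brown glass dropper bottle (37 mm in diameter, 96 mm tall) with a BLACK rubber top, standing loose on the bench; it does not belong in the kit. The point is its centre, 48 mm above its underside
- strip_box_mid (a point): yellow flat box of pH strips, 18 x 72 x 9 mm, lying loose on the bench. The point is its centre, 4.5 mm above its underside; its y axis runs along its 72 mm length, z up
- bar_mid (a point): large white stirring bar, 10 x 30 x 10 mm, 12 g, loose in one of the three organiser boxes (a fixed row in varying order), seen through its clear lid. The point is its centre; its y axis runs along its length. Each box is 72 (front to back) x 69 mm, walls 2.5 mm, inner floor 5.5 mm and rim 33 mm over the bench; its centre is 53.5 mm behind its shut tab, its hinge 34.5 mm over the bench
- round_pocket (a point): the dark foam insert (114 x 64 x 30 mm, turquoise inside its pocket) with the round pocket, one of three side by side in the blue kit tray, whose insert order varies: pocket 48 mm in diameter, 25 mm deep. The point is the centre of the pocket's floor, 9 mm above the bench; the insert's top is 25 mm above the point. x along the insert's 114 mm length, y across the row of inserts, z up. The tray is fixed to the bench
- slot_pocket (a point): the dark foam insert (114 x 64 x 30 mm, turquoise inside its pocket) with the long slot: 86 mm along x, 30.5 mm along y, 7 mm deep, with an open gap for the fingers 42 mm wide right across the insert at the slot's middle, as deep as the slot. The point is the centre of the slot's floor, 27 mm above the bench; z up
- bar_pocket (a point): the dark foam insert (114 x 64 x 30 mm, turquoise inside its pocket) with the short oblong pocket: 46 mm along x, 26 mm along y, 6 mm deep. The point is the centre of the pocket's floor, 28 mm above the bench; z up
- tab_a (a point): blue thumb tab (28 x 14 x 6 mm) at the front of the clear lid over the organiser box with the LARGE stirring bar. The point is on the tab, 91 mm from the hinge at the back; axes turn with the lid: while shut, x points from tab to hinge, y along the hinge, z up. The lid (25 g) swings freely up and back, 0 to 2.2 rad; let go before upright it falls shut, past upright it falls open and stays
- tab_b (a point): blue thumb tab (28 x 14 x 6 mm) at the front of the clear lid over the organiser box with a small (22 mm) stirring bar. The point is on the tab, 91 mm from the hinge at the back; axes turn with the lid: while shut, x points from tab to hinge, y along the hinge, z up. Stays shut
- tab_c (a point): blue thumb tab (28 x 14 x 6 mm) at the front of the clear lid over the organiser box with a red rubber stopper. The point is on the tab, 91 mm from the hinge at the back; axes turn with the lid: while shut, x points from tab to hinge, y along the hinge, z up. Stays shut
Not all that is in view belongs to the job. What is shaped like the part that bears bottle_red_mid but purple is not meant.

How it is judged:
At the end, for the whole second after the job is handed in: The red-topped bottle stands upright (within 0.15 rad) on the floor of the round pocket, the strip box lies flat in the long slot and along it (within 0.3 rad), the large stirring bar lies flat in the short oblong pocket; each centre within 12 mm (horizontally) of its pocket's centre (horizontal distance between bottle_red_mid and round_pocket below 0.012 m and z of bottle_red_mid in the frame of round_pocket between 0.042 and 0.053 m and angle between bottle_red_mid's own z axis and vertical below 0.15 rad and horizontal distance between strip_box_mid and slot_pocket below 0.012 m and z of strip_box_mid in the frame of slot_pocket between 0.001 and 0.0085 m and angle between the y axis of strip_box_mid and the x axis of slot_pocket, either way round below 0.3 rad and horizontal distance between bar_mid and bar_pocket below 0.012 m and z of bar_mid in the frame of bar_pocket between 0.001 and 0.009 m); the robot touches nothing.
It fails at once if one of the two wrong organiser lids was opened (its tab moved more than 15 mm) (distance of any of tab_b, tab_c from where it was at the start of the episode above 0.015 m).
It fails at once if the black-topped bottle was moved by more than 20 mm (distance of bottle_black_mid from where it was at the start of the episode above 0.02 m).
It also fails if it takes over 125 s, if anything falls off the work surface, if the arm or the gripper's body presses on something with over 40 N, if the wrist force passes 120 N, or if a joint passes its speed limit or range.

## Working session

There is one attempt and no reset: what is moved stays moved. The work goes in short steps, Python scripts to look and compute and a tool call to move; the robot and the scene stay as the last step left them, time stands still between calls to the robot, and variables do not carry over. Pictures are saved under pics/ and viewed, at most 14 in all, crops included, and the job is handed in when it is done.

Besides the shell and the picture viewer there is one more tool, called after "Request:" as name(argument=value, ...), one argument or row to a line, values as JSON. play_rows: Moves the arm, as the interface text tells. Its arguments: {"type":"object","properties":{"moves":{"type":"array"}},"required":["moves"]}

```bash
mkdir -p pics; python3 - <<'E'
from rig import *
import cv2
s=sense(); print(s)
for n in("scene","top"):
    c=camera(n); cv2.imwrite(f"pics/{n}0.png",c["image"]); print(n,c["K"],c["origin"],c["orientation"],[k for k in c])
E
```

```text
{'t': 0.0, 'qpos': array([-1.18366665e+00,  9.18562126e-02,  1.23188579e+00, -8.46637984e-06,
        1.81982989e+00, -5.66989775e-02]), 'qd': array([-0.00035149, -0.00063815, -0.00111442,  0.00010406,  0.00238001,
        0.00034422]), 'effort': array([ 5.39710200e-04, -4.46457267e+01, -4.06444216e+01,  6.95865671e-02,
        2.94244161e-02, -1.32305122e-04]), 'position': array([ 0.25751916, -0.54158236,  0.22150855]), 'ee_rot': array([-9.75468464e-04,  9.75477649e-01,  2.20096288e-01, -1.66805204e-04]), 'force': array([ 0.25063628, -1.24576549,  0.72065043]), 'wrist_torque': array([0.02495778, 0.02710109, 0.05943245]), 'gripper_force': 0.0, 'opening': 0.08759969370957905}
scene [[417.83913445   0.         275.25888395]
 [  0.         417.83913445 204.83971304]
 [  0.           0.           1.        ]] [-0.1117949   0.67300648  0.51921897] [-0.3070185  -0.18397693  0.49266855  0.79320226] ['image', 'K', 'origin', 'orientation']
top [[410.69296579   0.         279.41124712]
 [  0.         410.69296579 210.14528211]
 [  0.           0.           1.        ]] [0.41662505 0.01432366 1.13788725] [-0.70365418 -0.03168729  0.02785282  0.70928903] ['image', 'K', 'origin', 'orientation']
```

View pics/scene0.png

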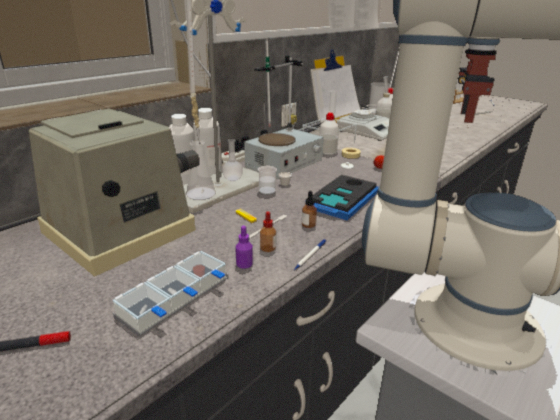

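View pics/top0.png

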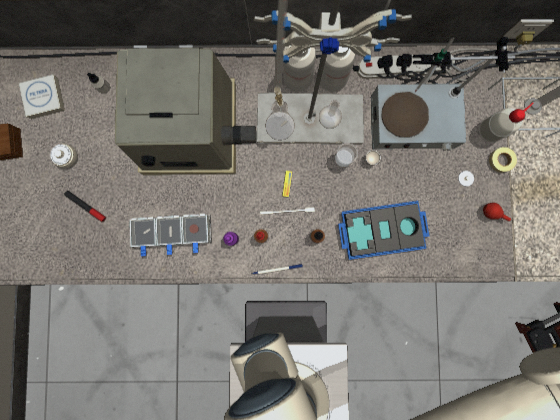

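The top picture shows the organiser boxes at about (143,232), (169,231) and (195,230). The purple bottle is at (231,239), the red-topped one at (261,236) and the black-topped one at (317,236). The yellow box is at (287,184). The tray is at (385,231): the slot is on the left (361,234), the bar pocket in the middle (385,230) and the round pocket on the right (408,227). An enlarged crop comes next.

```bash
cat > h.py <<'E'
from rig import *
import cv2, numpy as np
from scipy.spatial.transform import Rotation as R
def rot(q): return R.from_quat([q[1],q[2],q[3],q[0]]).as_matrix()
def world(c,u,v,z):
    d=rot(c["orientation"])@np.array([(u-c["K"][0,2])/c["K"][0,0],-(v-c["K"][1,2])/c["K"][1,1],-1])
    return c["origin"]+d*(z-c["origin"][2])/d[2]
def pix(c,p):
    q=rot(c["orientation"]).T@(np.array(p)-c["origin"]); q=np.array([q[0],-q[1],-q[2]]); q=c["K"]@q; return q[:2]/q[2]
def shift(p,T=None):
    "mm along tool axes from measured pose to world point"
    s=sense(); return rot(s["ee_rot"]).T@(np.array(p)-s["position"])*1000
E
python3 - <<'E'
from h import *
a=cv2.imread("pics/top0.png")
A=cv2.resize(a[165:280,125:325],None,fx=4,fy=4,interpolation=cv2.INTER_CUBIC)
B=cv2.resize(a[195:265,330:438],None,fx=7,fy=7,interpolation=cv2.INTER_CUBIC)
cv2.imwrite("pics/cA.png",A);cv2.imwrite("pics/cB.png",B)
E
```

```text
(no output)
```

View pics/cA.png

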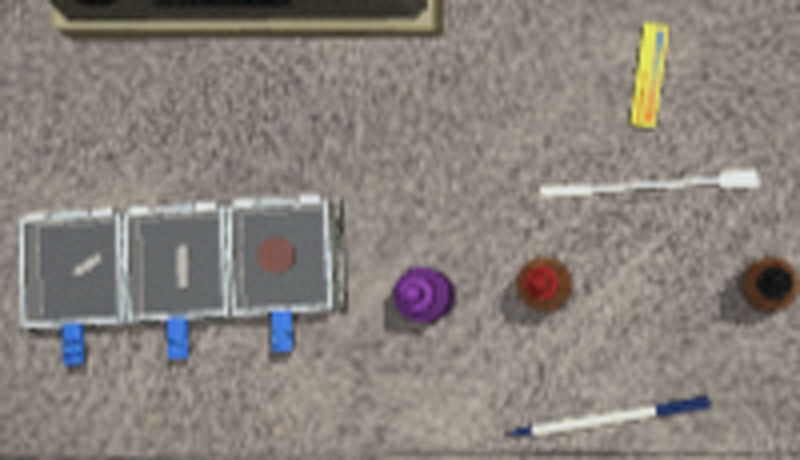

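View pics/cB.png

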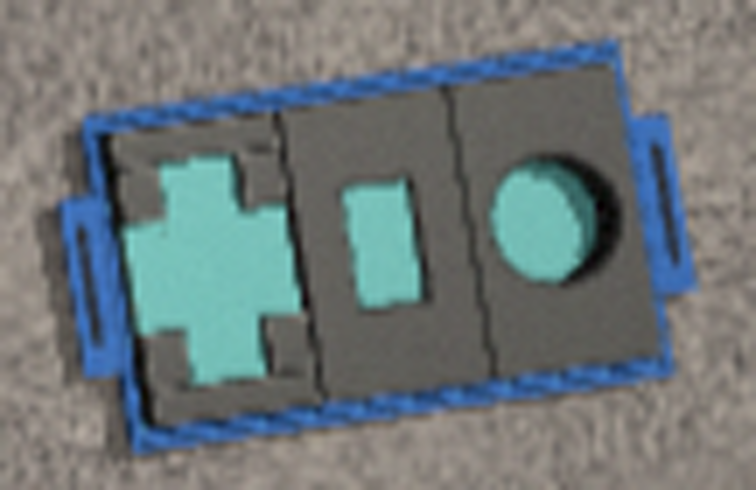

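The candidates, with pixels in the full top picture:
- **Bars:** the middle box's bar at (170.5,231.5) is 10.8 px ≈ 30 mm, so it is the large one. The left box's bar at (147,231) is 8 px ≈ 22 mm, so it is the small one. The right box holds the stopper. tab_a is therefore the middle tab, at (169.5,250).
- **Bottles:** red-topped at (261,236), purple decoy at (231,239), black-topped at (318,236).

Next I work out the positions.

```bash
python3 - <<'E'
from h import *
import rig
print([n for n in dir(rig) if not n.startswith('_')], getattr(rig,'tcp_to_grasp',None))
c=camera("top"); sc=camera("scene")
f=lambda u,v:(125+u/4-.375,165+v/4-.375)
g=lambda u,v:(330+u/7-.43,195+v/7-.43)
def w(n,p,z): 
    r=world(c,*p,z); print(n,r.round(4),'scene px',pix(sc,r).round(1)); return r
w("red top",f(541,282),.09); w("red mid",f(545,285),.05); w("black top",f(775,281),.09)
w("tabM",f(178,339),.034); w("tabL",f(74,345),.034); w("tabR",f(282,332),.034)
w("bar",f(182,266),.012); a=w("b0",f(182,247),.012); b=w("b1",f(182,286),.012)
w("box",f(178,262),.034); 
w("boxrimTL",f(128,207),.034); w("boxrimTR",f(226,204),.034)
hsv=cv2.cvtColor(c["image"],cv2.COLOR_BGR2HSV)
def seg(lo,hi,roi):
    m=cv2.inRange(hsv,lo,hi);k=np.zeros_like(m);k[roi[1]:roi[3],roi[0]:roi[2]]=1;m*=k
    p=np.argwhere(m>0)[:,::-1].astype(np.float32); return p,cv2.minAreaRect(p)
p,r=seg((22,120,120),(35,255,255),(270,160,305,205)); print(r,len(p))
w("strip",p.mean(0),.009)
bp=cv2.boxPoints(r); P=[world(c,*q,.009) for q in bp]; e=max([P[1]-P[0],P[2]-P[1]],key=np.linalg.norm); print("strip dir",e, np.degrees(np.arctan2(e[1],e[0])))
p,r=seg((80,60,90),(95,255,255),(340,200,375,265)); print(r); w("slot",r[0],.027); w("slotm",p.mean(0),.027)
p,r=seg((80,60,90),(95,255,255),(376,215,396,245)); print(r); w("barp",r[0],.030)
p,r=seg((80,60,90),(95,255,255),(398,210,422,245)); print(r); w("round",g(545,220),.009)
A=w("iTL",g(278,115),.039);B=w("iBL",g(322,398),.039);C=w("iTR",g(447,88),.039);D=w("iBR",g(492,374),.039)
for e in(A-B,C-D): print(np.degrees(np.arctan2(e[1],e[0])),np.linalg.norm(e))
w("hole rim",g(556,219),.034)
E
```

```text
['PlanningError', 'camera', 'sense', 'sign_off', 'tcp_to_grasp'] 0.0187
red top [0.4416 0.0699 0.09  ] scene px [269.3 213. ]
red mid [0.4406 0.0694 0.05  ] scene px [269.7 228.8]
black top [ 0.4411 -0.0791  0.09  ] scene px [310.7 192.5]
tabM [0.4068 0.3163 0.034 ] scene px [191.8 292. ]
tabL [0.4033 0.3861 0.034 ] scene px [160.4 311.8]
tabR [0.4109 0.2466 0.034 ] scene px [219.2 274.4]
bar [0.4564 0.3203 0.012 ] scene px [174.8 291. ]
b0 [0.4694 0.3205 0.012 ] scene px [170.7 288.2]
b1 [0.4427 0.3201 0.012 ] scene px [179.3 294. ]
box [0.4583 0.3171 0.034 ] scene px [174.5 280.5]
boxrimTL [0.4957 0.3514 0.034 ] scene px [147.7 280.4]
boxrimTR [0.4972 0.2853 0.034 ] scene px [176.1 265.4]
((286.8930358886719, 183.5524139404297), (6.277776718139648, 25.441513061523438), 7.594643592834473) 120
strip [5.849e-01 2.000e-04 9.000e-03] scene px [247. 214.]
strip dir [ 0.07050839 -0.00993504  0.        ] -8.020503474842068
((359.7138977050781, 232.89016723632812), (32.23612594604492, 23.644893646240234), 81.25383758544922)
slot [ 0.4471 -0.1963  0.027 ] scene px [334.3 199.7]
slotm [ 0.4467 -0.1964  0.027 ] scene px [334.4 199.7]
((384.1099548339844, 229.2699737548828), (17.5362491607666, 9.475231170654297), 81.8698959350586)
barp [ 0.4562 -0.2615  0.03  ] scene px [344.9 190.4]
((406.6000671386719, 226.300048828125), (14.758047103881836, 15.205260276794434), 26.56505012512207)
round [ 0.4654 -0.3309  0.009 ] scene px [354.7 188.9]
iTL [ 0.5051 -0.221   0.039 ] scene px [322.6 186.9]
iBL [ 0.3972 -0.2349  0.039 ] scene px [358.2 196.6]
iTR [ 0.515 -0.286  0.039] scene px [333.  179.4]
iBR [ 0.4057 -0.2997  0.039 ] scene px [367.9 188.5]
7.322374911783564 0.10887210404261084
7.139425142485826 0.11010636357203218
hole rim [ 0.4647 -0.3275  0.034 ] scene px [355.1 181.6]
```

```bash
cat >> h.py <<'E'
def goto(x,y,z,yaw,tilt=0):
    """print the row for TCP at x,y,z (m), tool x at yaw (deg) pointing down, then tilted about tool y"""
    s=sense(); M=rot(s["ee_rot"])
    T=R.from_euler('z',yaw,degrees=True).as_matrix()@np.diag([1.,-1,-1])@R.from_euler('y',tilt,degrees=True).as_matrix()
    rv=np.degrees(R.from_matrix(M.T@T).as_rotvec()); d=M.T@(np.array([x,y,z])-s["position"])*1000
    print("xyz",d.round(1),"a",rv.round(1))
E
python3 -c "
from h import *
goto(.585,0,.18,-8)"
```

```text
xyz [ 528.3 -348.6   42.4] a [-0.1  0.  33.4]
```

Request:
play_rows(
  moves=[
    {"hand":40,"x":265,"y":-175,"z":0,"az":17},
    {"hand":40,"x":265,"y":-175,"z":0,"az":17},
    {"hand":40,"x":528,"y":-349,"z":0,"az":33.4},
    {"hand":40,"x":528,"y":-349,"z":0,"az":33.4},
    {"hand":40,"x":528,"y":-349,"z":42,"az":33.4},
    {"hand":40,"x":528,"y":-349,"z":42,"az":33.4},
    {"hand":40,"x":528,"y":-349,"z":42,"az":33.4},
    {"hand":40,"x":528,"y":-349,"z":42,"az":33.4},
    {"hand":40,"x":528,"y":-349,"z":42,"az":33.4},
    {"hand":40,"x":528,"y":-349,"z":42,"az":33.4},
  ],
)

```text
schema error: expected keys hand, x, y, z, ax, ay, az
```

Request:
play_rows(
  moves=[
    {"hand":40,"x":528,"y":-349,"z":0,"ax":0,"ay":0,"az":33.4},
    {"hand":40,"x":528,"y":-349,"z":0,"ax":0,"ay":0,"az":33.4},
    {"hand":40,"x":528,"y":-349,"z":0,"ax":0,"ay":0,"az":33.4},
    {"hand":40,"x":528,"y":-349,"z":0,"ax":0,"ay":0,"az":33.4},
    {"hand":40,"x":528,"y":-349,"z":0,"ax":0,"ay":0,"az":33.4},
    {"hand":40,"x":528,"y":-349,"z":0,"ax":0,"ay":0,"az":33.4},
    {"hand":40,"x":528,"y":-349,"z":42,"ax":0,"ay":0,"az":33.4},
    {"hand":40,"x":528,"y":-349,"z":42,"ax":0,"ay":0,"az":33.4},
    {"hand":40,"x":528,"y":-349,"z":42,"ax":0,"ay":0,"az":33.4},
    {"hand":40,"x":528,"y":-349,"z":42,"ax":0,"ay":0,"az":33.4},
  ],
)

```text
t: 1.45
position: [0.576, -0.0136, 0.1832]
ee_rot: [0.0, 0.998, -0.069, 0.0]
force: [0.8, -0.4, -0.2]
opening: 0.0402
gripper_force: 0.0
```

```bash
python3 -c "
from h import *
goto(.585,0,.003,-8)"
```

```text
xyz [  7.  -14.7 180.2] a [ 0. -0.  0.]
```

Request:
play_rows(
  moves=[
    {"hand":40,"x":7,"y":-15,"z":60,"ax":0,"ay":0,"az":0},
    {"hand":40,"x":7,"y":-15,"z":120,"ax":0,"ay":0,"az":0},
    {"hand":40,"x":7,"y":-15,"z":150,"ax":0,"ay":0,"az":0},
    {"hand":40,"x":7,"y":-15,"z":170,"ax":0,"ay":0,"az":0},
    {"hand":40,"x":7,"y":-15,"z":175,"ax":0,"ay":0,"az":0},
    {"hand":40,"x":7,"y":-15,"z":179,"ax":0,"ay":0,"az":0},
    {"hand":40,"x":7,"y":-15,"z":179,"ax":0,"ay":0,"az":0},
    {"hand":40,"x":7,"y":-15,"z":179,"ax":0,"ay":0,"az":0},
  ],
)

```text
t: 2.45
position: [0.585, -0.0017, 0.0058]
ee_rot: [-0.0, 0.998, -0.07, 0.001]
force: [-0.5, -0.3, -0.4]
opening: 0.0398
gripper_force: 0.0
```

Request:
play_rows(
  moves=[
    {"hand":10,"x":0,"y":0,"z":0,"ax":0,"ay":0,"az":0},
    {"hand":10,"x":0,"y":0,"z":0,"ax":0,"ay":0,"az":0},
    {"hand":10,"x":0,"y":0,"z":0,"ax":0,"ay":0,"az":0},
    {"hand":10,"x":0,"y":0,"z":0,"ax":0,"ay":0,"az":0},
    {"hand":10,"x":0,"y":0,"z":0,"ax":0,"ay":0,"az":0},
    {"hand":10,"x":0,"y":0,"z":0,"ax":0,"ay":0,"az":0},
  ],
)

```text
t: 3.2
position: [0.5844, -0.0016, 0.0047]
ee_rot: [-0.0, 0.998, -0.07, 0.0]
force: [-0.4, -0.3, 0.5]
opening: 0.0179
gripper_force: 30.0
```

```bash
python3 -c "
from h import *
goto(.447,-.1965,.15,8)"
```

```text
xyz [-109.   212.  -145.4] a [ -0.  -0. -16.]
```

Request:
play_rows(
  moves=[
    {"hand":10,"x":0,"y":0,"z":-60,"ax":0,"ay":0,"az":0},
    {"hand":10,"x":0,"y":0,"z":-120,"ax":0,"ay":0,"az":0},
    {"hand":10,"x":-30,"y":50,"z":-150,"ax":0,"ay":0,"az":-5},
    {"hand":10,"x":-60,"y":100,"z":-150,"ax":0,"ay":0,"az":-10},
    {"hand":10,"x":-85,"y":160,"z":-150,"ax":0,"ay":0,"az":-16},
    {"hand":10,"x":-109,"y":212,"z":-150,"ax":0,"ay":0,"az":-16},
    {"hand":10,"x":-109,"y":212,"z":-150,"ax":0,"ay":0,"az":-16},
    {"hand":10,"x":-109,"y":212,"z":-150,"ax":0,"ay":0,"az":-16},
    {"hand":10,"x":-109,"y":212,"z":-150,"ax":0,"ay":0,"az":-16},
  ],
)

```text
t: 4.32
position: [0.4476, -0.1953, 0.1543]
ee_rot: [-0.0, 0.997, 0.071, -0.0]
force: [-0.2, -0.3, 0.5]
opening: 0.0173
gripper_force: 30.0
```

```bash
python3 -c "
from h import *
goto(.447,-.1965,.0325,8)
cv2.imwrite('pics/t1.png',cv2.resize(camera('top')['image'][170:270,320:460],None,fx=5,fy=5))"
```

```text
xyz [ -0.7   1.1 121.8] a [-0.   0.   0.1]
```

View pics/t1.png

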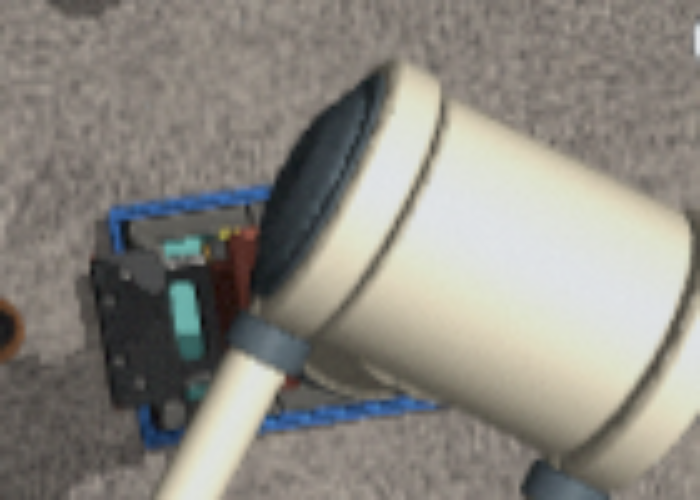

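The arm hides most of the tray, with only the gripper's edge visible over the slot, so I lower slowly and watch the force.

Request:
play_rows(
  moves=[
    {"hand":10,"x":-1,"y":1,"z":50,"ax":0,"ay":0,"az":0},
    {"hand":10,"x":-1,"y":1,"z":90,"ax":0,"ay":0,"az":0},
    {"hand":10,"x":-1,"y":1,"z":105,"ax":0,"ay":0,"az":0},
    {"hand":10,"x":-1,"y":1,"z":112,"ax":0,"ay":0,"az":0},
    {"hand":10,"x":-1,"y":1,"z":117,"ax":0,"ay":0,"az":0},
    {"hand":10,"x":-1,"y":1,"z":121,"ax":0,"ay":0,"az":0},
    {"hand":10,"x":-1,"y":1,"z":121,"ax":0,"ay":0,"az":0},
    {"hand":10,"x":-1,"y":1,"z":121,"ax":0,"ay":0,"az":0},
  ],
)

```text
t: 5.38
position: [0.4464, -0.1978, 0.0341]
ee_rot: [0.0, 0.998, 0.07, 0.0]
force: [0.1, -0.4, 0.4]
opening: 0.0175
gripper_force: 30.0
```

Request:
play_rows(
  moves=[
    {"hand":10,"x":0,"y":0,"z":1,"ax":0,"ay":0,"az":0},
    {"hand":26,"x":0,"y":0,"z":1,"ax":0,"ay":0,"az":0},
    {"hand":26,"x":0,"y":0,"z":1,"ax":0,"ay":0,"az":0},
    {"hand":26,"x":0,"y":0,"z":1,"ax":0,"ay":0,"az":0},
    {"hand":26,"x":0,"y":0,"z":0,"ax":0,"ay":0,"az":0},
    {"hand":26,"x":0,"y":0,"z":-30,"ax":0,"ay":0,"az":0},
    {"hand":26,"x":0,"y":0,"z":-80,"ax":0,"ay":0,"az":0},
    {"hand":26,"x":0,"y":0,"z":-140,"ax":0,"ay":0,"az":0},
    {"hand":26,"x":0,"y":0,"z":-140,"ax":0,"ay":0,"az":0},
  ],
)

```text
t: 6.5
position: [0.4482, -0.1987, 0.1798]
ee_rot: [0.003, 0.998, 0.07, 0.005]
force: [-0.2, 0.2, -0.1]
opening: 0.0259
gripper_force: 0.0
```

```bash
python3 -c "
from h import *
goto(.405,.315,.18,3)"
```

```text
xyz [  29.  -514.7   -3.1] a [ 0.3 -0.5  5. ]
```

Request:
play_rows(
  moves=[
    {"hand":36,"x":29,"y":-515,"z":0,"ax":0,"ay":0,"az":5},
    {"hand":36,"x":29,"y":-515,"z":0,"ax":0,"ay":0,"az":5},
    {"hand":36,"x":29,"y":-515,"z":0,"ax":0,"ay":0,"az":5},
    {"hand":36,"x":29,"y":-515,"z":0,"ax":0,"ay":0,"az":5},
    {"hand":36,"x":29,"y":-515,"z":0,"ax":0,"ay":0,"az":5},
    {"hand":36,"x":29,"y":-515,"z":0,"ax":0,"ay":0,"az":5},
    {"hand":36,"x":29,"y":-515,"z":0,"ax":0,"ay":0,"az":5},
    {"hand":36,"x":29,"y":-515,"z":0,"ax":0,"ay":0,"az":5},
    {"hand":36,"x":29,"y":-515,"z":0,"ax":0,"ay":0,"az":5},
    {"hand":36,"x":29,"y":-515,"z":0,"ax":0,"ay":0,"az":5},
  ],
)

```text
t: 7.75
position: [0.4024, 0.3165, 0.1722]
ee_rot: [0.001, 1.0, 0.027, -0.001]
force: [0.4, -1.0, -0.2]
opening: 0.0359
gripper_force: 0.0
```

```bash
python3 -c "
from h import *
goto(.404,.315,.024,3)
t=camera('top')['image'];s=camera('scene')['image']
a=cv2.resize(t[195:265,330:438],(432,280));b=cv2.resize(s[220:340,90:270],(540,360))
o=np.zeros((640,540,3),np.uint8);o[:280,:432]=a;o[280:]=b
cv2.imwrite('pics/t2.png',o)"
```

```text
xyz [  1.8   1.4 148.2] a [0.1 0.1 0.1]
```

View pics/t2.png

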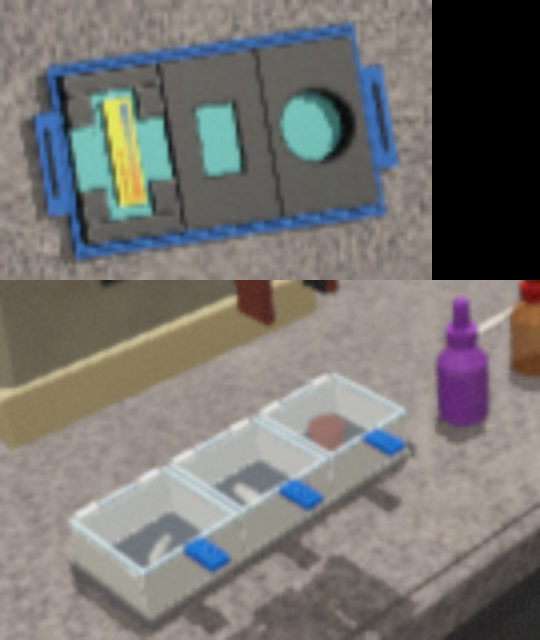

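The strip box lies in the slot (top half of the picture). The tab over the large bar is at scene pixel (190,292), as predicted. Now I descend to it.

Request:
play_rows(
  moves=[
    {"hand":34,"x":0,"y":1,"z":50,"ax":0,"ay":0,"az":0},
    {"hand":34,"x":0,"y":1,"z":90,"ax":0,"ay":0,"az":0},
    {"hand":34,"x":0,"y":1,"z":115,"ax":0,"ay":0,"az":0},
    {"hand":34,"x":0,"y":1,"z":135,"ax":0,"ay":0,"az":0},
    {"hand":34,"x":0,"y":1,"z":147,"ax":0,"ay":0,"az":0},
    {"hand":34,"x":0,"y":1,"z":147,"ax":0,"ay":0,"az":0},
    {"hand":5,"x":0,"y":1,"z":147,"ax":0,"ay":0,"az":0},
    {"hand":5,"x":0,"y":1,"z":147,"ax":0,"ay":0,"az":0},
    {"hand":5,"x":0,"y":1,"z":147,"ax":0,"ay":0,"az":0},
    {"hand":5,"x":0,"y":1,"z":147,"ax":0,"ay":0,"az":0},
  ],
)

```text
t: 9.1
position: [0.4034, 0.316, 0.0274]
ee_rot: [-0.001, 1.0, 0.027, 0.001]
force: [0.0, 1.6, 2.7]
opening: 0.0135
gripper_force: 30.0
```

Request:
play_rows(
  moves=[
    {"hand":5,"x":0.4,"y":0,"z":-8,"ax":0,"ay":0,"az":0},
    {"hand":5,"x":1.4,"y":0,"z":-16,"ax":0,"ay":0,"az":0},
    {"hand":5,"x":4,"y":0,"z":-27,"ax":0,"ay":0,"az":0},
    {"hand":5,"x":8.6,"y":0,"z":-39,"ax":0,"ay":0,"az":0},
    {"hand":5,"x":14,"y":0,"z":-49,"ax":0,"ay":0,"az":0},
    {"hand":5,"x":21.5,"y":0,"z":-59,"ax":0,"ay":0,"az":0},
    {"hand":5,"x":30,"y":0,"z":-68,"ax":0,"ay":0,"az":0},
    {"hand":5,"x":39,"y":0,"z":-75,"ax":0,"ay":0,"az":0},
    {"hand":5,"x":39,"y":0,"z":-75,"ax":0,"ay":0,"az":0},
  ],
)

```text
t: 10.22
position: [0.4422, 0.3179, 0.102]
ee_rot: [-0.0, 1.0, 0.026, -0.0]
force: [-1.0, 3.9, -2.2]
opening: 0.0135
gripper_force: 30.0
```

```bash
python3 -c "
from h import *
s=camera('scene')['image']
cv2.imwrite('pics/t3.png',cv2.resize(s[200:340,80:270],None,fx=4,fy=4))"
```

```text
(no output)
```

View pics/t3.png

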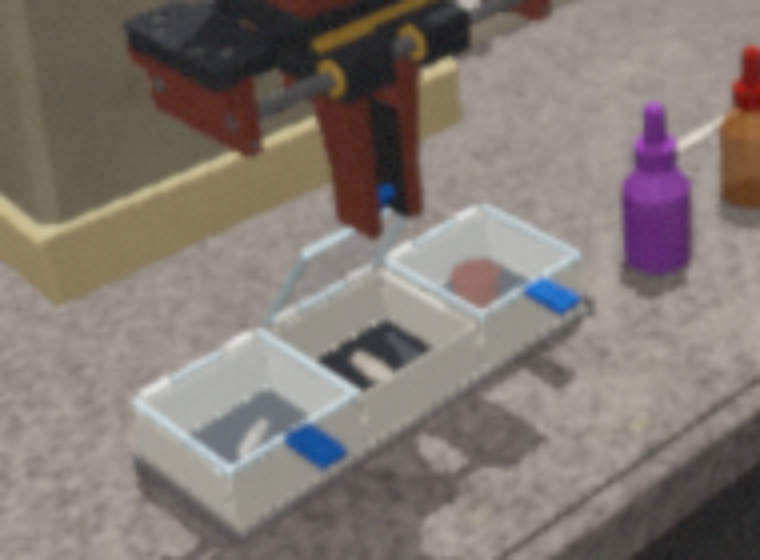

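The lid follows the grip: it is up by about 55°, and the two other lids are still shut. Now I take it past upright.

Request:
play_rows(
  moves=[
    {"hand":5,"x":10,"y":0,"z":-6,"ax":0,"ay":0,"az":0},
    {"hand":5,"x":21,"y":0,"z":-11,"ax":0,"ay":0,"az":0},
    {"hand":5,"x":33,"y":0,"z":-15,"ax":0,"ay":0,"az":0},
    {"hand":5,"x":45,"y":0,"z":-17,"ax":0,"ay":0,"az":0},
    {"hand":5,"x":61,"y":0,"z":-17,"ax":0,"ay":0,"az":0},
    {"hand":5,"x":75,"y":0,"z":-14,"ax":0,"ay":0,"az":0},
    {"hand":5,"x":77,"y":0,"z":-14,"ax":0,"ay":0,"az":0},
    {"hand":5,"x":77,"y":0,"z":-14,"ax":0,"ay":0,"az":0},
  ],
)

```text
t: 11.28
position: [0.5189, 0.3221, 0.1163]
ee_rot: [-0.001, 1.0, 0.027, -0.0]
force: [-1.9, 4.2, 2.4]
opening: 0.0136
gripper_force: 30.0
```

```bash
python3 -c "
from h import *
s=camera('scene')['image']
cv2.imwrite('pics/t4.png',cv2.resize(s[200:340,80:270],None,fx=4,fy=4))"
```

```text
(no output)
```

View pics/t4.png

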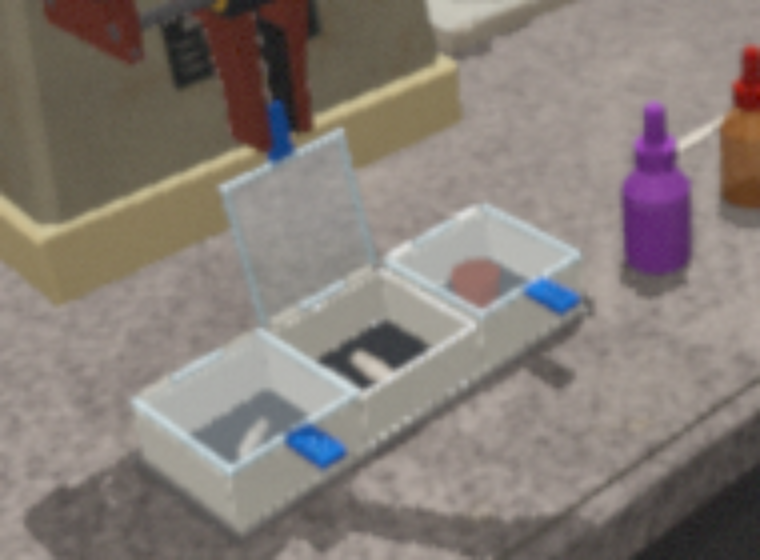

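The lid is past upright, with its tab at crop pixel (278,130). The bar is visible in the open box at (370,365). Now I release and back off.

Request:
play_rows(
  moves=[
    {"hand":30,"x":0,"y":0,"z":0,"ax":0,"ay":0,"az":0},
    {"hand":30,"x":0,"y":0,"z":0,"ax":0,"ay":0,"az":0},
    {"hand":30,"x":0,"y":0,"z":-20,"ax":0,"ay":0,"az":0},
    {"hand":30,"x":0,"y":0,"z":-50,"ax":0,"ay":0,"az":0},
    {"hand":24,"x":-30,"y":0,"z":-50,"ax":0,"ay":0,"az":0},
    {"hand":24,"x":-62,"y":0,"z":-50,"ax":0,"ay":0,"az":0},
    {"hand":24,"x":-62,"y":0,"z":-50,"ax":0,"ay":0,"az":0},
    {"hand":24,"x":-62,"y":0,"z":-50,"ax":0,"ay":0,"az":0},
  ],
)

```text
t: 12.32
position: [0.4576, 0.3183, 0.1667]
ee_rot: [-0.0, 1.0, 0.026, 0.001]
force: [-0.6, -0.5, -0.8]
opening: 0.024
gripper_force: 0.0
```

```bash
python3 -c "
from h import *
goto(.4564,.3195,.009,2)
s=camera('scene')['image']; t=camera('top')['image']
o=np.hstack([cv2.resize(s[200:340,80:270],(760,560))[:,:480],cv2.resize(t[175:270,120:220],(300,285),interpolation=cv2.INTER_CUBIC)[np.r_[0:285,[0]*275]]])
cv2.imwrite('pics/t5.png',o)"
```

```text
xyz [ -1.4  -1.2 157.7] a [-0.  -0.1  1. ]
```

View pics/t5.png

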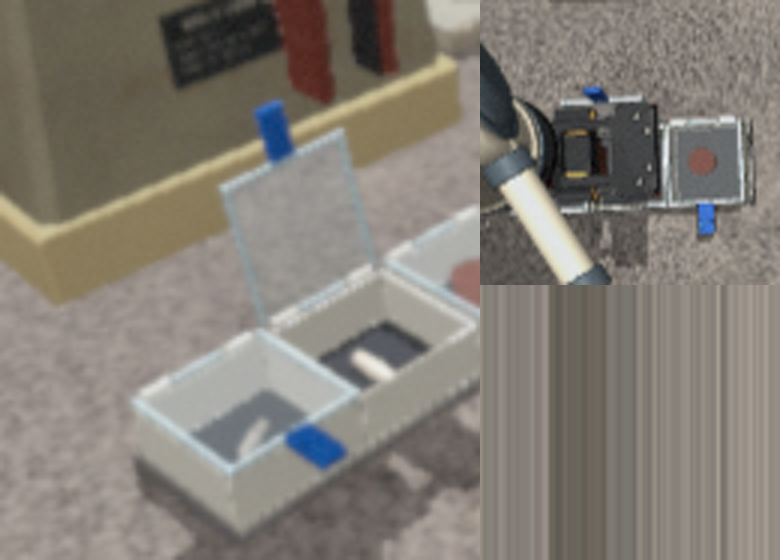

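The lid stands open with nothing touching it, the tab now at crop pixel (272,130). The bar is clear at (373,365). Now I descend for the bar.

Request:
play_rows(
  moves=[
    {"hand":24,"x":-2,"y":-1,"z":50,"ax":0,"ay":0,"az":1},
    {"hand":24,"x":-2,"y":-1,"z":90,"ax":0,"ay":0,"az":1},
    {"hand":24,"x":-2,"y":-1,"z":120,"ax":0,"ay":0,"az":1},
    {"hand":24,"x":-2,"y":-1,"z":140,"ax":0,"ay":0,"az":1},
    {"hand":24,"x":-2,"y":-1,"z":150,"ax":0,"ay":0,"az":1},
    {"hand":24,"x":-2,"y":-1,"z":156,"ax":0,"ay":0,"az":1},
    {"hand":24,"x":-2,"y":-1,"z":156,"ax":0,"ay":0,"az":1},
    {"hand":24,"x":-2,"y":-1,"z":156,"ax":0,"ay":0,"az":1},
  ],
)

```text
t: 13.42
position: [0.4554, 0.3195, 0.0106]
ee_rot: [-0.0, 1.0, 0.018, 0.001]
force: [-0.2, -0.3, 0.4]
opening: 0.024
gripper_force: 0.0
```

Request:
play_rows(
  moves=[
    {"hand":2,"x":0,"y":0,"z":0,"ax":0,"ay":0,"az":0},
    {"hand":2,"x":0,"y":0,"z":0,"ax":0,"ay":0,"az":0},
    {"hand":2,"x":0,"y":0,"z":0,"ax":0,"ay":0,"az":0},
    {"hand":2,"x":0,"y":0,"z":0,"ax":0,"ay":0,"az":0},
    {"hand":2,"x":0,"y":0,"z":0,"ax":0,"ay":0,"az":0},
  ],
)

```text
t: 14.05
position: [0.455, 0.3193, 0.01]
ee_rot: [-0.0, 1.0, 0.018, 0.0]
force: [-0.7, -0.7, 4.3]
opening: 0.0094
gripper_force: 30.0
```

Request:
play_rows(
  moves=[
    {"hand":2,"x":0,"y":0,"z":-50,"ax":0,"ay":0,"az":0},
    {"hand":2,"x":0,"y":0,"z":-110,"ax":0,"ay":0,"az":0},
    {"hand":2,"x":0,"y":0,"z":-165,"ax":0,"ay":0,"az":0},
    {"hand":2,"x":0,"y":40,"z":-165,"ax":0,"ay":0,"az":0},
    {"hand":2,"x":0,"y":100,"z":-165,"ax":0,"ay":0,"az":0},
    {"hand":2,"x":0,"y":160,"z":-165,"ax":0,"ay":0,"az":0},
    {"hand":2,"x":0,"y":200,"z":-165,"ax":0,"ay":0,"az":0},
    {"hand":2,"x":0,"y":200,"z":-165,"ax":0,"ay":0,"az":0},
    {"hand":2,"x":0,"y":200,"z":-165,"ax":0,"ay":0,"az":0},
  ],
)

```text
t: 15.18
position: [0.4618, 0.1197, 0.1742]
ee_rot: [-0.0, 1.0, 0.018, -0.0]
force: [0.5, -0.8, 0.3]
opening: 0.0097
gripper_force: 30.0
```

```bash
python3 -c "
from h import *
goto(.4555,-.2612,.15,8)
print(sense()['opening'],sense()['gripper_force'])"
```

```text
xyz [-19.7 380.4  24. ] a [-0.  0. -6.]
0.009662845399541722 29.99996244907379
```

Request:
play_rows(
  moves=[
    {"hand":2,"x":-3,"y":60,"z":0,"ax":0,"ay":0,"az":0},
    {"hand":2,"x":-6,"y":120,"z":0,"ax":0,"ay":0,"az":-2},
    {"hand":2,"x":-9,"y":180,"z":0,"ax":0,"ay":0,"az":-4},
    {"hand":2,"x":-12,"y":240,"z":0,"ax":0,"ay":0,"az":-6},
    {"hand":2,"x":-16,"y":300,"z":0,"ax":0,"ay":0,"az":-6},
    {"hand":2,"x":-20,"y":350,"z":0,"ax":0,"ay":0,"az":-6},
    {"hand":2,"x":-20,"y":380,"z":10,"ax":0,"ay":0,"az":-6},
    {"hand":2,"x":-20,"y":380,"z":50,"ax":0,"ay":0,"az":-6},
    {"hand":2,"x":-20,"y":380,"z":85,"ax":0,"ay":0,"az":-6},
    {"hand":2,"x":-20,"y":380,"z":85,"ax":0,"ay":0,"az":-6},
  ],
)

```text
t: 16.42
position: [0.4544, -0.259, 0.0859]
ee_rot: [-0.002, 0.997, 0.071, -0.003]
force: [-0.2, 0.4, 0.1]
opening: 0.0095
gripper_force: 30.0
```

```bash
python3 -c "
from h import *
goto(.4555,-.2612,.036,8)"
```

```text
xyz [ 1.   2.6 49.9] a [-0.3  0.3  0.1]
```

Request:
play_rows(
  moves=[
    {"hand":2,"x":1,"y":1,"z":20,"ax":0,"ay":0,"az":0},
    {"hand":2,"x":1,"y":1,"z":35,"ax":0,"ay":0,"az":0},
    {"hand":2,"x":1,"y":1,"z":45,"ax":0,"ay":0,"az":0},
    {"hand":2,"x":1,"y":1,"z":50,"ax":0,"ay":0,"az":0},
    {"hand":2,"x":1,"y":1,"z":50,"ax":0,"ay":0,"az":0},
    {"hand":2,"x":1,"y":1,"z":50,"ax":0,"ay":0,"az":0},
    {"hand":2,"x":1,"y":1,"z":50,"ax":0,"ay":0,"az":0},
  ],
)

```text
t: 17.3
position: [0.4568, -0.2623, 0.0401]
ee_rot: [0.0, 0.998, 0.07, 0.0]
force: [0.2, 0.1, -0.6]
opening: 0.0096
gripper_force: 30.0
```

Request:
play_rows(
  moves=[
    {"hand":2,"x":-1.5,"y":-0.5,"z":2,"ax":0,"ay":0,"az":0},
    {"hand":2,"x":-1.5,"y":-0.5,"z":4.5,"ax":0,"ay":0,"az":0},
    {"hand":2,"x":-1.5,"y":-0.5,"z":4.5,"ax":0,"ay":0,"az":0},
    {"hand":2,"x":-1.5,"y":-0.5,"z":4.5,"ax":0,"ay":0,"az":0},
    {"hand":2,"x":-1.5,"y":-0.5,"z":4.5,"ax":0,"ay":0,"az":0},
  ],
)

```text
t: 17.92
position: [0.455, -0.2618, 0.0351]
ee_rot: [0.0, 0.998, 0.07, 0.0]
force: [-0.7, 0.6, -0.4]
opening: 0.0094
gripper_force: 30.0
```

Now I release, rise, turn for the bottle (closing along x) and move away over the red-topped bottle.

Request:
play_rows(
  moves=[
    {"hand":24,"x":0,"y":0,"z":0,"ax":0,"ay":0,"az":0},
    {"hand":24,"x":0,"y":0,"z":0,"ax":0,"ay":0,"az":0},
    {"hand":24,"x":0,"y":0,"z":-5,"ax":0,"ay":0,"az":0},
    {"hand":24,"x":0,"y":0,"z":-40,"ax":0,"ay":0,"az":0},
    {"hand":24,"x":0,"y":0,"z":-90,"ax":0,"ay":0,"az":0},
    {"hand":40,"x":0,"y":0,"z":-150,"ax":0,"ay":0,"az":0},
    {"hand":60,"x":0,"y":0,"z":-160,"ax":0,"ay":0,"az":0},
  ],
)

```text
t: 18.8
position: [0.4565, -0.2627, 0.2012]
ee_rot: [0.003, 0.998, 0.07, 0.004]
force: [-0.7, 0.5, -0.0]
opening: 0.0407
gripper_force: 0.0
```

```bash
python3 -c "
from h import *
print(sense()['qpos'].round(2))
goto(.4408,.0695,.19,90)
goto(.4408,.0695,.19,-90)"
```

```text
[-0.59 -0.12  1.48  0.    1.77  0.84]
xyz [  30.8 -331.2    9.3] a [  0.6  -0.1 -82. ]
xyz [  30.8 -331.2    9.3] a [-0.1 -0.6 98. ]
```

Request:
play_rows(
  moves=[
    {"hand":64,"x":6,"y":-50,"z":0,"ax":0,"ay":0,"az":-10},
    {"hand":64,"x":10,"y":-110,"z":0,"ax":0,"ay":0,"az":-20},
    {"hand":64,"x":15,"y":-170,"z":0,"ax":0,"ay":0,"az":-30},
    {"hand":64,"x":20,"y":-230,"z":0,"ax":0,"ay":0,"az":-40},
    {"hand":64,"x":25,"y":-290,"z":0,"ax":0,"ay":0,"az":-50},
    {"hand":64,"x":31,"y":-331,"z":0,"ax":0,"ay":0,"az":-60},
    {"hand":64,"x":31,"y":-331,"z":0,"ax":0,"ay":0,"az":-70},
    {"hand":64,"x":31,"y":-331,"z":0,"ax":0,"ay":0,"az":-82},
    {"hand":64,"x":31,"y":-331,"z":0,"ax":0,"ay":0,"az":-82},
    {"hand":64,"x":31,"y":-331,"z":0,"ax":0,"ay":0,"az":-82},
  ],
)

```text
t: 20.05
position: [0.4393, 0.0702, 0.1945]
ee_rot: [-0.0, 0.708, 0.706, -0.0]
force: [0.4, 0.4, 0.2]
opening: 0.064
gripper_force: 0.0
```

```bash
python3 -c "
from h import *
goto(.4408,.0695,.029,90)
t=camera('top')['image'];s=camera('scene')['image']
a=cv2.resize(t[195:265,330:438],(432,280));b=cv2.resize(s[170:270,220:330],(330,300))
o=np.zeros((580,432,3),np.uint8);o[:280,:432]=a;o[280:,:330]=b
cv2.imwrite('pics/t6.png',o)"
```

```text
xyz [ -0.7   1.7 165.5] a [-0.   0.  -0.2]
```

View pics/t6.png

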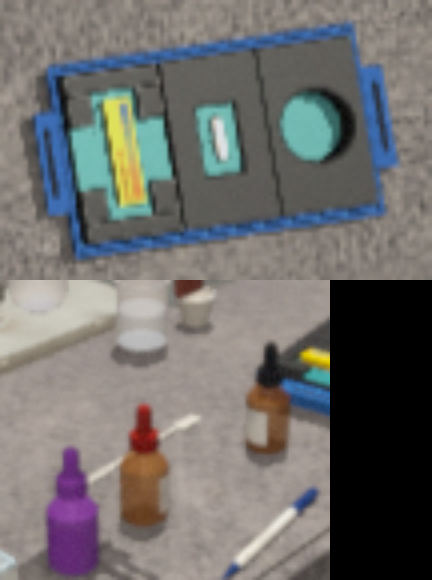

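The bar lies in its pocket at (220,138) in the upper half, and the strip box in its slot. The red-topped bottle stands at (145,470) in the lower half, with the purple decoy at (72,520) beside it and the black-topped bottle undisturbed. Now I descend on the red-topped bottle.

Request:
play_rows(
  moves=[
    {"hand":64,"x":-0.7,"y":1,"z":40,"ax":0,"ay":0,"az":0},
    {"hand":64,"x":-0.7,"y":1,"z":80,"ax":0,"ay":0,"az":0},
    {"hand":64,"x":-0.7,"y":1,"z":120,"ax":0,"ay":0,"az":0},
    {"hand":64,"x":-0.7,"y":1,"z":150,"ax":0,"ay":0,"az":0},
    {"hand":64,"x":-0.7,"y":1,"z":164,"ax":0,"ay":0,"az":0},
    {"hand":64,"x":-0.7,"y":1,"z":164,"ax":0,"ay":0,"az":0},
    {"hand":64,"x":-0.7,"y":1,"z":164,"ax":0,"ay":0,"az":0},
  ],
)

```text
t: 21.02
position: [0.4414, 0.0697, 0.0326]
ee_rot: [0.001, 0.707, 0.707, 0.001]
force: [0.1, 0.6, -1.0]
opening: 0.0641
gripper_force: 0.0
```

Request:
play_rows(
  moves=[
    {"hand":28,"x":0,"y":0,"z":0,"ax":0,"ay":0,"az":0},
    {"hand":28,"x":0,"y":0,"z":0,"ax":0,"ay":0,"az":0},
    {"hand":28,"x":0,"y":0,"z":0,"ax":0,"ay":0,"az":0},
    {"hand":28,"x":0,"y":0,"z":0,"ax":0,"ay":0,"az":0},
    {"hand":28,"x":0,"y":0,"z":0,"ax":0,"ay":0,"az":0},
    {"hand":28,"x":0,"y":0,"z":0,"ax":0,"ay":0,"az":0},
  ],
)

```text
t: 21.78
position: [0.4407, 0.0697, 0.0313]
ee_rot: [0.0, 0.707, 0.707, 0.0]
force: [0.7, 0.5, 2.1]
opening: 0.0359
gripper_force: 29.9
```

Request:
play_rows(
  moves=[
    {"hand":28,"x":0,"y":0,"z":-30,"ax":0,"ay":0,"az":0},
    {"hand":28,"x":0,"y":0,"z":-80,"ax":0,"ay":0,"az":0},
    {"hand":28,"x":0,"y":0,"z":-130,"ax":0,"ay":0,"az":0},
    {"hand":28,"x":0,"y":0,"z":-145,"ax":0,"ay":0,"az":0},
    {"hand":28,"x":-30,"y":3,"z":-145,"ax":0,"ay":0,"az":0},
    {"hand":28,"x":-80,"y":8,"z":-145,"ax":0,"ay":0,"az":0},
    {"hand":28,"x":-130,"y":12,"z":-145,"ax":0,"ay":0,"az":0},
    {"hand":28,"x":-180,"y":18,"z":-145,"ax":0,"ay":0,"az":0},
    {"hand":28,"x":-210,"y":20,"z":-145,"ax":0,"ay":0,"az":0},
    {"hand":28,"x":-210,"y":20,"z":-145,"ax":0,"ay":0,"az":0},
  ],
)

```text
t: 23.02
position: [0.4597, -0.1418, 0.1738]
ee_rot: [-0.002, 0.708, 0.706, -0.001]
force: [0.2, 0.4, -0.6]
opening: 0.0355
gripper_force: 29.8
```

```bash
python3 -c "
from h import *
goto(.465,-.3262,.09,90)
print(sense()['opening'],sense()['qpos'].round(2))"
```

```text
xyz [-184.5    6.2   83.5] a [-0.2 -0.1 -0.2]
0.03551499026694682 [-0.37 -0.23  1.63 -0.    1.75 -0.37]
```

Request:
play_rows(
  moves=[
    {"hand":28,"x":-50,"y":2,"z":0,"ax":0,"ay":0,"az":0},
    {"hand":28,"x":-100,"y":4,"z":0,"ax":0,"ay":0,"az":0},
    {"hand":28,"x":-140,"y":6,"z":0,"ax":0,"ay":0,"az":0},
    {"hand":28,"x":-170,"y":6,"z":20,"ax":0,"ay":0,"az":0},
    {"hand":28,"x":-183,"y":6,"z":50,"ax":0,"ay":0,"az":0},
    {"hand":28,"x":-183,"y":6,"z":80,"ax":0,"ay":0,"az":0},
    {"hand":28,"x":-183,"y":6,"z":80,"ax":0,"ay":0,"az":0},
    {"hand":28,"x":-183,"y":6,"z":80,"ax":0,"ay":0,"az":0},
    {"hand":28,"x":-183,"y":6,"z":80,"ax":0,"ay":0,"az":0},
  ],
)

```text
t: 24.15
position: [0.4675, -0.3234, 0.0979]
ee_rot: [0.001, 0.707, 0.708, 0.0]
force: [-0.2, 0.6, -0.9]
opening: 0.0352
gripper_force: 29.8
```

```bash
python3 -c "
from h import *
goto(.465,-.3262,.042,90)
t=camera('top')['image'];s=camera('scene')
print(pix(s,[.465,-.3262,.034]))
b=cv2.resize(s['image'][130:220,290:400],(660,540))
cv2.imwrite('pics/t7.png',b)"
```

```text
xyz [-2.7 -2.6 55.9] a [0.1 0.1 0.1]
[354.76896652 181.66356428]
```

View pics/t7.png

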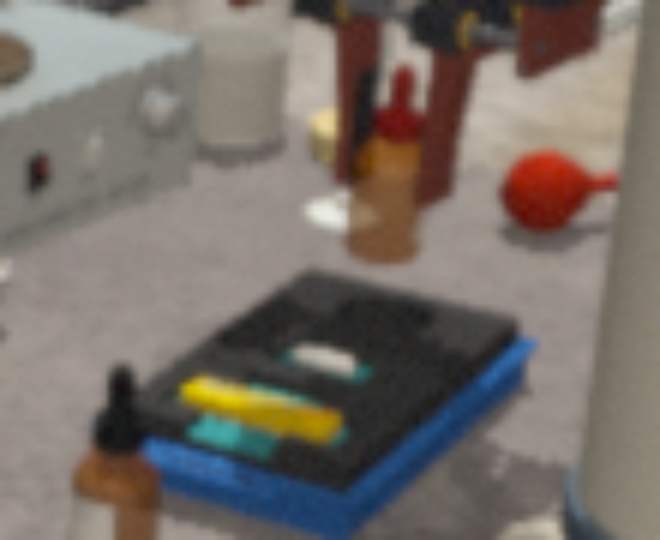

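The bottle hangs upright (teat tip at (402,70), base at (385,255)) over the tray's far end. I lower it to just above the rim, then check the position.

Request:
play_rows(
  moves=[
    {"hand":28,"x":-1,"y":-2,"z":12,"ax":0,"ay":0,"az":0},
    {"hand":28,"x":-1,"y":-2,"z":22,"ax":0,"ay":0,"az":0},
    {"hand":28,"x":-1,"y":-2,"z":22,"ax":0,"ay":0,"az":0},
    {"hand":28,"x":-1,"y":-2,"z":22,"ax":0,"ay":0,"az":0},
    {"hand":28,"x":-1,"y":-2,"z":22,"ax":0,"ay":0,"az":0},
  ],
)

```text
t: 24.88
position: [0.4648, -0.3245, 0.0744]
ee_rot: [0.0, 0.707, 0.707, 0.0]
force: [-0.0, -0.6, -0.7]
opening: 0.0358
gripper_force: 29.8
```

```bash
python3 -c "
from h import *
goto(.465,-.3262,.0415,90)"
```

```text
xyz [-1.7  0.2 32.9] a [0. 0. 0.]
```

Request:
play_rows(
  moves=[
    {"hand":28,"x":-1.7,"y":0,"z":8,"ax":0,"ay":0,"az":0},
    {"hand":28,"x":-1.7,"y":0,"z":16,"ax":0,"ay":0,"az":0},
    {"hand":28,"x":-1.7,"y":0,"z":24,"ax":0,"ay":0,"az":0},
    {"hand":28,"x":-1.7,"y":0,"z":29,"ax":0,"ay":0,"az":0},
    {"hand":28,"x":-1.7,"y":0,"z":32,"ax":0,"ay":0,"az":0},
    {"hand":28,"x":-1.7,"y":0,"z":32,"ax":0,"ay":0,"az":0},
    {"hand":28,"x":-1.7,"y":0,"z":32,"ax":0,"ay":0,"az":0},
    {"hand":28,"x":-1.7,"y":0,"z":32,"ax":0,"ay":0,"az":0},
  ],
)

```text
t: 25.88
position: [0.4647, -0.3262, 0.0424]
ee_rot: [0.0, 0.707, 0.707, 0.0]
force: [0.7, 0.3, -0.7]
opening: 0.0357
gripper_force: 29.8
```

Request:
play_rows(
  moves=[
    {"hand":28,"x":0,"y":0,"z":1.5,"ax":0,"ay":0,"az":0},
    {"hand":28,"x":0,"y":0,"z":1.5,"ax":0,"ay":0,"az":0},
    {"hand":60,"x":0,"y":0,"z":1.5,"ax":0,"ay":0,"az":0},
    {"hand":60,"x":0,"y":0,"z":1.5,"ax":0,"ay":0,"az":0},
    {"hand":60,"x":0,"y":0,"z":1.5,"ax":0,"ay":0,"az":0},
    {"hand":60,"x":0,"y":0,"z":-30,"ax":0,"ay":0,"az":0},
    {"hand":60,"x":0,"y":0,"z":-80,"ax":0,"ay":0,"az":0},
    {"hand":60,"x":0,"y":0,"z":-140,"ax":0,"ay":0,"az":0},
    {"hand":60,"x":0,"y":0,"z":-160,"ax":0,"ay":0,"az":0},
    {"hand":60,"x":0,"y":0,"z":-160,"ax":0,"ay":0,"az":0},
  ],
)

```text
t: 27.12
position: [0.4651, -0.3265, 0.2034]
ee_rot: [0.002, 0.707, 0.707, 0.0]
force: [-0.4, -0.1, -0.1]
opening: 0.0603
gripper_force: 0.0
```

Request:
play_rows(
  moves=[
    {"hand":60,"x":50,"y":0,"z":0,"ax":0,"ay":0,"az":0},
    {"hand":60,"x":100,"y":0,"z":0,"ax":0,"ay":0,"az":0},
    {"hand":60,"x":160,"y":0,"z":0,"ax":0,"ay":0,"az":0},
    {"hand":60,"x":220,"y":0,"z":0,"ax":0,"ay":0,"az":0},
    {"hand":60,"x":280,"y":0,"z":0,"ax":0,"ay":0,"az":0},
    {"hand":60,"x":330,"y":0,"z":0,"ax":0,"ay":0,"az":0},
    {"hand":60,"x":330,"y":0,"z":0,"ax":0,"ay":0,"az":0},
    {"hand":60,"x":330,"y":0,"z":0,"ax":0,"ay":0,"az":0},
    {"hand":60,"x":330,"y":0,"z":0,"ax":0,"ay":0,"az":0},
  ],
)

```text
t: 28.25
position: [0.4642, 0.0028, 0.2009]
ee_rot: [-0.001, 0.708, 0.707, -0.001]
force: [-0.4, -0.2, -0.2]
opening: 0.06
gripper_force: 0.0
```

```bash
python3 -c "
from h import *
t=camera('top');s=camera('scene')
print(pix(t,[.465,-.3262,.1]),pix(s,[.465,-.3262,.1]))
a=cv2.resize(t['image'][195:265,330:438],(432,280));b=cv2.resize(s['image'][130:225,290:400],(330,285))
o=np.zeros((570,432,3),np.uint8);o[:280,:432]=a;o[280:565,:330]=b
cv2.imwrite('pics/t8.png',o)"
```

```text
[416.54434818 224.52834924] [356.97120411 160.50534594]
```

View pics/t8.png

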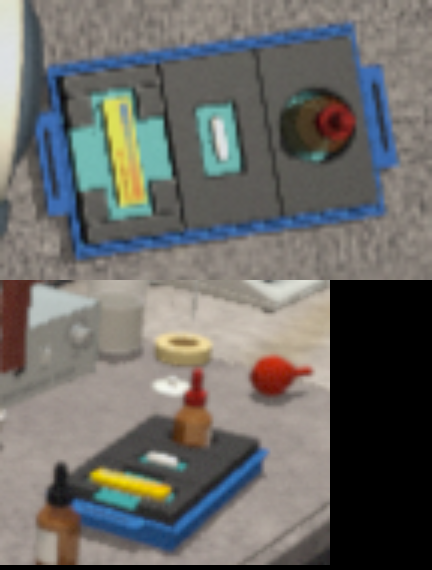

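The red-topped bottle stands upright in the round pocket, its teat at (336,121) in the upper half, within about 1 px of where an upright bottle would show it. The strip box and bar lie in their pockets, the black-topped bottle hasn't moved, and the arm is clear. I hand in.

```bash
python3 -c "
from rig import *
print(sign_off())"
```

```text
the job is handed in; nothing more can be done
None
```

I handed the job in at about 28 s: in the last pictures the red-topped bottle, strip box and large stirring bar were in their pockets and the black-topped bottle had not moved; I opened only the large bar's lid, and no verdict came back.

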